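# Put the hallway key stand together

### The job

Put the key stand on the shelf back together: slip the taller of the two aluminium tubes over the post down to the tray floor, then lay the wooden crossbar over the post on top of it, running the same way as the tray's long side, and last set the wooden cap on the post so that it sits flat on the crossbar. Lower each piece all the way instead of dropping it, and leave the shorter tube and the other things on the shelf where they are.

Things in the scene. Friction and masses are not known exactly. Their poses are not given: they have to be found in the camera images.
- stand: Key stand, fixed to the shelf: dark wooden tray 170 x 100 mm, floor 12 mm thick, low rim (6 mm wide, its top 20 mm above the shelf), and an upright round steel post in the middle, 12 mm in diameter. Origin: on the shelf surface under the tray's centre, on the post's axis. x: along the tray's long side; z up.
- post_tip (a point): Top of the steel post, on its axis, 100 mm above the shelf (88 mm above the tray floor). The last 8 mm taper from 12 mm to 5 mm in diameter.
- sleeve_mid (a point): Spacer sleeve: the TALLER of two plain aluminium tubes, 60 mm tall, 30 mm outside, 16 mm bore right through, about 70 g, loose and upright; ends alike. Point: its centre, 30 mm above its foot; z along the tube. On the tray floor, the post stands 28 mm out of its top: hold it within about 12 mm of its top so that the post has room inside the gripper.
- bar_mid (a point): Crossbar: loose dark wooden bar 150 x 36 x 14 mm lying flat, a 16 mm hole down through its middle, four brass pegs 4.4 mm thick standing 10 mm out of each long side, 48 and 66 mm either way from the middle (the middle 90 mm is clear to grip across the 36 mm). About 70 g. Point: its centre, 7 mm above its underside, on the hole's axis; x along its length, z up. Both ends and faces are alike.
- cap_mid (a point): Cap: dark wooden knob, a 32 mm diameter cylinder 36 mm tall with a bevelled top, standing upright and loose with its opening down; blind hole from below 16 mm wide and 18 mm deep; about 30 g. Point: its centre, 18 mm above its foot; z up. Straight-sided for the lower 32 mm.
- collar_mid (a point): Bystander: the SHORTER aluminium tube, a spare, 30 mm tall, 30 mm outside diameter, 16 mm bore. Point: its centre, 15 mm up.
- clamp_mid (a point): Bystander: small aluminium screw clamp gripping a 90 mm round wooden coaster, 105 mm tall in all. Point: 40 mm above the shelf, 20 mm from the upright of the clamp on the coaster's side (the coaster's centre is 32 mm along x from it).
- comb_mid (a point): Bystander: navy plastic comb 130 x 28 mm, 5 mm thick, lying flat. Point: near its centre; x along its length.
- tealight_mid (a point): Bystander: glass tealight holder, 62 mm wide, 45 mm tall. Point: its centre, 22 mm up.
- carabiner_mid (a point): Bystander: stainless steel carabiner 76 x 38 mm, 8 mm thick, lying flat. Point: its centre; x along its length.
- pot_mid (a point): Bystander: white lidded ceramic pot with a cork stopper on top, 88 mm wide, 101 mm tall. Point: on its axis, 40 mm up.
Not all that is in view belongs to the job. What is shaped like the part that bears sleeve_mid but purple is not meant.

How it is judged:
By the outcome, as a careful person would: the job done as asked, in the order asked, and still so for the second after the job is handed in, with the robot touching nothing.
It also fails if it takes over 72 s, if anything falls off the work surface, if the arm or the gripper's body presses on something with over 40 N, if the wrist force passes 120 N, or if a joint passes its speed limit or range.

### The arm

A 6-joint arm with a two-finger parallel gripper is mounted at the origin on the work surface. World frame = base frame: x ahead of the robot, y to its left, z up, the work surface at z = 0. Lengths are in mm, angles in rad, forces in N, time in s.
With the tool pointing down it reaches from about 350 to 975 mm from the base axis. Payload 7.1 kg.
Tool frame: the origin (TCP) lies midway between the tips of the shut fingers; the grasp point (between the pads) lies ctrl.grip_point_offset behind it (ctrl.grip_point_offset is the distance from the TCP to the grasp point, in mm); z points along the fingers, y is the line along which they close (so a half turn about z gives the same grasp; the last joint's range is limited). The gripper opens to 88 mm and grips with 3 to 60 N. Pads are 20 mm wide; open, the fingers measure 115 mm over their backs; the gripper's body (75 mm by 178 mm) begins 61 mm behind the grasp point.
Start: joints at [1.101, 0.423, 1.63, -0, 1.089, -0.019], TCP at [272.271, 562.56, 222.675] pointing down, gripper open.
Joint ranges: [-3, 3], [-0.9, 2.11], [0.09, 2.58], [-1.31, 4.45], [0.11, 2.69], [-2.54, 2.54]. Speed limits (rad/s): [2.39, 2.39, 3.01, 3.14, 3.14, 3.14].

### API

Orientations are given as a rotation vector (axis times angle).
In Python, from workcell import ctrl, get_image, close_job, finder gives the robot as it stands.
- The arm moves only by the tool servo_tool, never from a script. Its argument "deltas" is a list of rows, each a list of 2 entries, a list of its own where there are three numbers: the shift along the tool's x, y, z in mm, then the turn, a rotation vector about the tool's x, y, z in rad. A call has 1 to 5 rows; each row is the pose to reach, as a shift and turn from the pose commanded when the call began, along the tool's axes at that moment; what a row does not reach only later rows make up. A row lasts 1/12 s, in which the tool goes at most 41.7 mm and 7.16 degrees, less where a joint would pass 70% of its speed; a pose out of reach is approached as far as the arm can. A call with a gripper value outside its range is refused whole. "grip" is the closure, from -1 (fully open) to 1 (shut), so that 0 is half open, set as the call begins (left out, the last holds). The fingers move at their own pace and stop on an object; the grip force is fixed at half the most. Time passes only in rows, so rows that repeat a pose let the fingers close. It gives the time, the measured TCP pose, the force, the opening and the grip force at its end, in the units of the state.
- ctrl.get_obs(): the state, without advancing time (a new reading comes with each control period).
- get_image(name): name is "scene" or "side" or "wrist"; returns a dict with "frame" (480x640x3 uint8, blue, green, red), "depth" (480x640 float32, mm along the optical axis (not along the pixel's ray), 0 where there is no reading), "K" (3x3 intrinsics, pixels), "pose" (4x4, takes a point from camera to world coordinates). Camera axes: x right, y down, z forward; pixel columns grow to the right and rows downward; lengths in mm; the calibration is good to about 2 mm. The wrist camera is an equidistant fisheye: a pixel r from the principal point sees the ray r / f radians off the axis. A picture is of the moment at which its call begins.
- close_job(): hands the job in; it is judged then, once.
Trained networks look in a picture, given as the dict that the camera call returned (one of the last four; its "shot" number tells which), for a name from the list of things; names that differ only in an ending like _2 or _b are one class to them, and where a whole thing is asked for, a point or a joint stands for the part that bears it (a point fixed in the world has none). Each returns a list of dicts, best first, with "score" (0 to 1); they miss things now and then, are a little off and sometimes report something else, mostly with a low value. They report only what shows in the picture. A call takes as long as a camera call. They do not tell look-alikes from the thing itself.
- finder.search_frame(query, picture): "rect" ([centre column, centre row, width, height] as shares, 0 to 1, of the picture: columns of its width, rows of its height, round what is visible of it).
- finder.silhouettes(query, picture): "mask" (480x640 bool, what is visible of it) and "rect" ([centre column, centre row, width, height] as shares, 0 to 1, of the picture: columns of its width, rows of its height, round what is visible of it).
The state is a dict: "t": time; "qpos": joint angles; "qvel": joint speeds; "joint_torque": joint torques, N m; "ee_pos": TCP position; "orientation": TCP orientation; "ft_force": force on the tool from outside, world axes, zero at the start; "moment": the same for the moment, N m; "width": finger opening in mm; "grasp_force": force on a finger pad.
Only numpy, scipy, OpenCV 4.12 (cv2) and the standard library are available. Lean on these libraries where they do the work, as an engineer would, in place of code of your own. Each camera call takes 0.05 s, during which the arm holds its last target. There are 200 camera calls.

## Working session

There is one attempt and no reset: what is moved stays moved. The work goes in short steps, Python scripts to look and compute and a tool call to move; the robot and the scene stay as the last step left them, time stands still between calls to the robot, and variables do not carry over. Pictures are saved under pics/ and viewed, at most 10 in all, crops included, and the job is handed in when it is done.

Besides the shell and the picture viewer there is one more tool, called by a JSON object that holds its "fn" and its "kwargs", one argument or row to a line. servo_tool: Moves the arm, as the interface text tells. Its arguments: {"type":"object","properties":{"deltas":{"type":"array","items":{"type":"array"}},"grip":{"type":"number"}},"required":["deltas"]}

```bash
mkdir -p pics; ls; cat > h.py <<'E'
import numpy as np, cv2
from scipy.spatial.transform import Rotation as R
from workcell import ctrl, get_image, close_job, finder
def cloud(im):
    d=im["depth"];K=im["K"];v,u=np.mgrid[:480,:640]
    P=np.stack([(u-K[0,2])/K[0,0]*d,(v-K[1,2])/K[1,1]*d,d],-1)
    W=P@im["pose"][:3,:3].T+im["pose"][:3,3]; W[d<=0]=np.nan
    return W
E
python3 - <<'E'
from h import *
o=ctrl.get_obs();print(o,ctrl.grip_point_offset)
for n in("scene","side"):
    im=get_image(n);cv2.imwrite(f"pics/{n}0.png",im["frame"]);W=cloud(im);np.savez(f"{n}0.npz",W=W,f=im["frame"])
    print(n,im["pose"].round(2).tolist())
    for q in["stand","post_tip","sleeve_mid","bar_mid","cap_mid","collar_mid","clamp_mid","pot_mid","tealight_mid"]:
        for r in finder.silhouettes(q,im)[:3]:
            if r["score"]<.25: continue
            p=W[r["mask"]];p=p[~np.isnan(p[:,0])]
            rc=np.array(r["rect"])*[640,480,640,480]
            print(q,round(r["score"],2),rc.round(),len(p),np.percentile(p,[3,50,97],axis=0).round().tolist() if len(p) else None)
E
```

```text
pics
{'t': 0.0, 'qpos': array([ 1.10100706e+00,  4.23821924e-01,  1.63066795e+00, -4.29665502e-05,
        1.08862637e+00, -1.90185801e-02]), 'qvel': array([ 0.00044142,  0.0001264 , -0.00011329,  0.0002451 ,  0.00145737,
       -0.00028083]), 'joint_torque': array([ 3.84100604e-04, -5.44632483e+01, -2.73655468e+01,  6.44519599e-02,
        2.31462240e-02, -9.16956265e-05]), 'ee_pos': array([272.03464777, 562.07761622, 221.92218362]), 'orientation': array([-7.01984457e-01, -3.06181848e+00,  2.33633682e-03]), 'ft_force': array([ 0.56308903,  0.76811177, -0.52237793]), 'moment': array([-0.01387248, -0.02912737,  0.03331484]), 'grasp_force': 0.0, 'width': 87.89839891810531} 18.700000000000003
scene [[0.87, 0.3, -0.4, 960.52], [0.5, -0.5, 0.71, -676.6], [0.02, -0.81, -0.58, 633.65], [0.0, 0.0, 0.0, 1.0]]
stand 0.75 [337. 249.  81.  55.] 2410 [[508.0, 9.0, 7.0], [593.0, 55.0, 14.0], [672.0, 106.0, 58.0]]
post_tip 0.97 [337. 250.  85.  57.] 2630 [[507.0, 9.0, 1.0], [592.0, 55.0, 14.0], [672.0, 107.0, 60.0]]
sleeve_mid 0.91 [312. 351.  19.  34.] 554 [[683.0, -255.0, 6.0], [699.0, -249.0, 45
[... 1506 characters left out ...]
0], [620.0, -213.0, 39.0], [638.0, -197.0, 61.0]]
bar_mid 0.95 [175. 237.  69.  25.] 911 [[410.0, 300.0, 0.0], [478.0, 331.0, 13.0], [547.0, 366.0, 16.0]]
cap_mid 0.75 [339. 364.  18.  27.] 419 [[429.0, -230.0, 5.0], [437.0, -221.0, 28.0], [453.0, -205.0, 37.0]]
cap_mid 0.53 [243. 208.  49.  15.] 252 [[625.0, 323.0, -0.0], [688.0, 350.0, 4.0], [736.0, 378.0, 7.0]]
clamp_mid 0.95 [520. 343.  63.  71.] 2653 [[615.0, -450.0, 4.0], [652.0, -413.0, 23.0], [712.0, -387.0, 101.0]]
tealight_mid 0.83 [401. 263.  26.  28.] 775 [[716.0, -126.0, 4.0], [737.0, -100.0, 31.0], [771.0, -71.0, 46.0]]
tealight_mid 0.46 [175. 237.  70.  24.] 936 [[410.0, 301.0, 0.0], [477.0, 331.0, 13.0], [547.0, 369.0, 16.0]]
```

```bash
python3 - <<'E'
import cv2
a=cv2.imread("pics/scene0.png")[150:450,120:460];cv2.imwrite("pics/sceneC.png",cv2.resize(a,None,fx=2,fy=2))
a=cv2.imread("pics/side0.png")[170:420,110:560];cv2.imwrite("pics/sideC.png",cv2.resize(a,(800,444)))
E
```

```text
(no output)
```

View pics/sceneC.png

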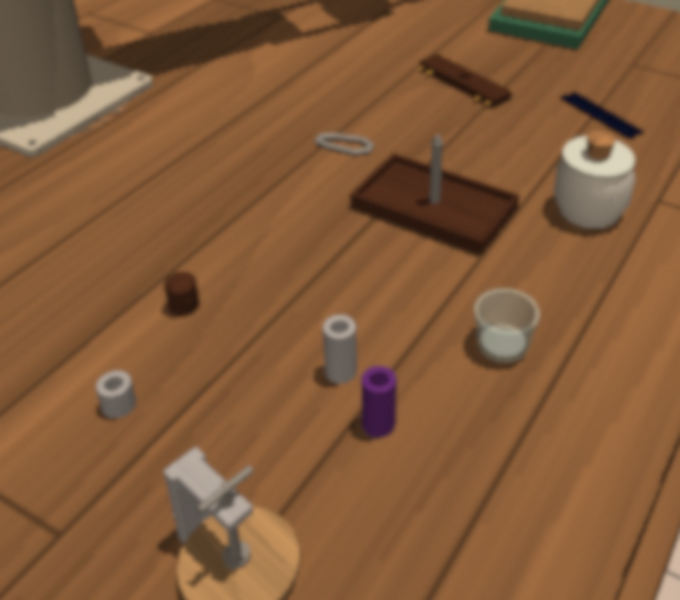

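View pics/sideC.png

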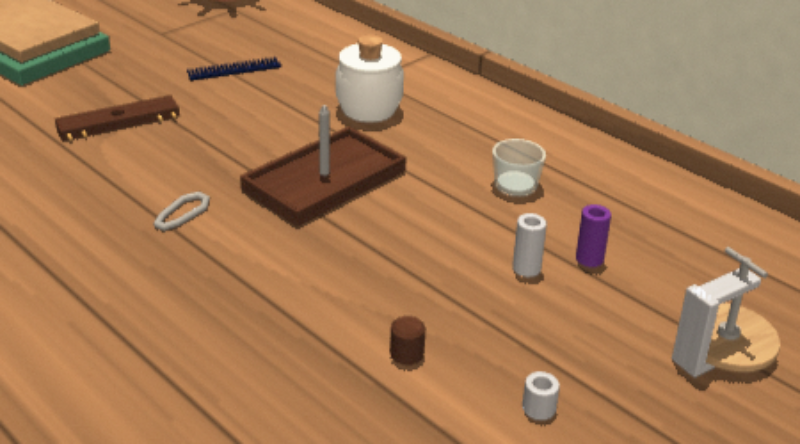

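The scene crop shows the aluminium tall tube at about (340,345), the purple tube beside it at (378,400), the collar at (115,393), the cap at (181,292), the stand post at (436,160) and the bar at (465,80). The side crop shows the same layout. Now I'll fit positions.

```bash
python3 - <<'E'
from h import *
for n in("scene","side"):
    z=np.load(n+"0.npz");W=z["W"]
    def box(x0,x1,y0,y1,z0,z1):
        m=(W[...,0]>x0)&(W[...,0]<x1)&(W[...,1]>y0)&(W[...,1]<y1)&(W[...,2]>z0)&(W[...,2]<z1);return W[m]
    print(n)
    for nm,b in dict(sleeve=(605,660,-225,-190,50,70),cap=(420,475,-240,-195,30,42),collar=(465,510,-365,-320,25,36),post=(560,610,30,80,80,110)).items():
        p=box(*b);zt=np.percentile(p[:,2],97);t=p[p[:,2]>zt-4]
        print(nm,len(t),zt.round(1),((t.min(0)+t.max(0))/2).round(1),(np.ptp(t,axis=0)).round(1),cv2.minEnclosingCircle(t[:,:2].astype(np.float32)))
    for nm,b in dict(trayall=(480,700,-10,130,16,24),bar=(390,570,280,390,9,22)).items():
        p=box(*b);print(nm,len(p),np.percentile(p[:,2],[50,97]).round(1),cv2.minAreaRect(p[:,:2].astype(np.float32)))
    print("floor z",np.median(box(520,560,-80,-20,-20,20)[:,2]))
E
```

```text
scene
sleeve 124 62.0 [ 632.5 -206.2   60.5] [29.1 30.8  4.7] ((631.8668823242188, -206.23634338378906), 15.402213096618652)
cap 108 38.7 [ 448.  -213.5   37.4] [26.4 27.1  5.2] ((447.8805847167969, -212.78746032714844), 14.486058235168457)
collar 128 32.9 [ 483.3 -339.3   31.6] [30.  29.7  5.5] ((483.8069763183594, -339.9217224121094), 15.602129936218262)
post 10 101.0 [588.5  57.9  99.9] [8.6 5.4 4.6] ((588.6285400390625, 57.09638595581055), 4.41572380065918)
trayall 637 [20.9 23.6] ((587.5284423828125, 59.494876861572266), (171.66131591796875, 103.42449951171875), 0.13662226498126984)
bar 434 [15.2 17.7] ((484.1739196777344, 337.96441650390625), (57.17048645019531, 153.3270721435547), 70.79244995117188)
floor z 1.1769977426525315
side
sleeve 104 61.8 [ 629.8 -207.7   60.3] [30.5 29.3  5.1] ((629.6156616210938, -207.5733642578125), 15.487274169921875)
cap 158 37.9 [ 443.7 -215.6   36.4] [28.3 28.4  5. ] ((442.8528747558594, -216.66397094726562), 15.37791633605957)
collar 158 32.1 [ 480.4 -341.7   30.5] [30.6 29.6  4.8] ((479.4146728515625, -341.2580871582031), 16.71465492248535)
post 8 101.2 [584.1  57.5 100.2] [ 8.  10.1  4.5] ((584.125, 58.00843811035156), 6.069100856781006)
trayall 725 [20.1 23. ] ((584.312744140625, 57.757652282714844), (173.9358367919922, 104.77120971679688), 0.6866152286529541)
bar 679 [13.8 16.6] ((481.51861572265625, 337.0032043457031), (59.41911315917969, 150.597412109375), 71.7368392944336)
floor z 0.3603646091503947
```

```bash
cat >> h.py <<'E'
def plan(x,y,z,yaw=None,o=None):
    """tool-frame shift and turn from the measured pose to grasp point (x,y,z), fingers down, tool y at yaw deg (mod 180)"""
    o=o or ctrl.get_obs();M=R.from_rotvec(o["orientation"]).as_matrix()
    now=np.degrees(np.arctan2(M[1,1],M[0,1]))
    yaw=now if yaw is None else now+(yaw-now+90)%180-90
    c,s=np.cos(np.radians(yaw)),np.sin(np.radians(yaw))
    T=np.array([[s,c,0],[-c,s,0],[0,0,-1.]])
    if np.linalg.det(T)<0: T[:,0]*=-1
    d=M.T@(np.array([x,y,z-ctrl.grip_point_offset])-o["ee_pos"])
    rv=R.from_matrix(M.T@T).as_rotvec()
    print("t %.2f ee"%o["t"],o["ee_pos"].round(1),"yaw %.1f"%now,"-> shift",d.round(1),"turn",rv.round(3),"rows",np.ceil(max(np.linalg.norm(d)/41.7,np.linalg.norm(rv)/.125)),"w %.1f F"%o["width"],o["ft_force"].round(1),"g %.1f"%o["grasp_force"],"q6 %.2f"%o["qpos"][5])
E
python3 - <<'E'
from h import *
im=get_image("wrist");print(im["pose"].round(3),im["K"])
print(ctrl.get_obs()["ee_pos"])
plan(630.8,-206.9,200,61)
plan(630.8,-206.9,200)
E
```

```text
[[ 4.36000e-01  8.72000e-01  2.24000e-01  2.11233e+02]
 [ 9.00000e-01 -4.22000e-01 -1.08000e-01  5.91725e+02]
 [ 0.00000e+00  2.49000e-01 -9.69000e-01  3.83975e+02]
 [ 0.00000e+00  0.00000e+00  0.00000e+00  1.00000e+00]] [[371.64829954   0.         319.079363  ]
 [  0.         371.64829954 236.23203846]
 [  0.           0.           1.        ]]
[272.27097245 562.54913193 222.67557088]
t 1.05 ee [272.3 562.5 222.7] yaw 64.2 -> shift [-657.9 -536.4   41.4] turn [-0.     0.     0.055] rows 21.0 w 87.8 F [-0.3  0.  -0.9] g 0.0 q6 -0.02
t 1.05 ee [272.3 562.5 222.7] yaw 64.2 -> shift [-657.9 -536.4   41.4] turn [-0.  0.  0.] rows 21.0 w 87.8 F [-0.3  0.  -0.9] g 0.0 q6 -0.02
```

{"fn": "servo_tool", "kwargs": {
  "deltas": [
    [[-155, -126, 0], [0, 0, 0]],
    [[-155, -126, 0], [0, 0, 0]],
    [[-155, -126, 0], [0, 0, 0]],
    [[-155, -126, 0], [0, 0, 0]],
    [[-155, -126, 0], [0, 0, 0]]
  ],
  "grip": -0.2
}}

```text
t: 1.47
ee_pos: [357.4, 379.2, 222.7]
orientation: [0.702, 3.062, -0.001]
ft_force: [0.5, -0.4, -0.5]
width: 58.0
grasp_force: 0.0
```

{"fn": "servo_tool", "kwargs": {
  "deltas": [
    [[-155, -126, 0], [0, 0, 0]],
    [[-155, -126, 0], [0, 0, 0]],
    [[-155, -126, 0], [0, 0, 0]],
    [[-155, -126, 0], [0, 0, 0]],
    [[-155, -126, 0], [0, 0, 0]]
  ]
}}

```text
t: 1.88
ee_pos: [442.3, 198.2, 223.0]
orientation: [0.703, 3.061, 0.0]
ft_force: [1.3, -0.6, -0.3]
width: 52.8
grasp_force: 0.0
```

{"fn": "servo_tool", "kwargs": {
  "deltas": [
    [[-155, -126, 0], [0, 0, 0]],
    [[-155, -126, 0], [0, 0, 0]],
    [[-155, -126, 0], [0, 0, 0]],
    [[-155, -126, 0], [0, 0, 0]],
    [[-155, -126, 0], [0, 0, 0]]
  ]
}}

```text
t: 2.3
ee_pos: [527.2, 17.0, 223.0]
orientation: [0.703, 3.061, -0.0]
ft_force: [0.6, 1.1, 0.1]
width: 52.5
grasp_force: 0.0
```

{"fn": "servo_tool", "kwargs": {
  "deltas": [
    [[-155, -126, 0], [0, 0, 0]],
    [[-155, -126, 0], [0, 0, 0]],
    [[-155, -126, 0], [0, 0, 0]],
    [[-155, -126, 0], [0, 0, 0]],
    [[-155, -126, 0], [0, 0, 0]]
  ]
}}

```text
t: 2.72
ee_pos: [611.7, -164.2, 222.8]
orientation: [0.704, 3.061, -0.001]
ft_force: [0.5, 0.2, 0.1]
width: 52.5
grasp_force: 0.0
```

```bash
cat >> h.py <<'E'
def wcloud(im):
    d=im["depth"].astype(float);K=im["K"];v,u=np.mgrid[:480,:640]
    a=(u-K[0,2])/K[0,0];b=(v-K[1,2])/K[1,1];r=np.hypot(a,b)+1e-9;t=np.tan(np.minimum(r,1.5))/r
    P=np.stack([a*t*d,b*t*d,d],-1)
    W=P@im["pose"][:3,:3].T+im["pose"][:3,3]; W[d<=0]=np.nan
    return W
def top(W,x,y,z,r=25,th=3.5):
    m=(np.hypot(W[...,0]-x,W[...,1]-y)<r)&(abs(W[...,2]-z)<th)
    p=W[m]
    if len(p)<5: print("few",len(p)); return m
    c,rad=cv2.minEnclosingCircle(p[:,:2].astype(np.float32))
    print(len(p),"z %.1f"%np.median(p[:,2]),"bbox mid",((p.min(0)+p.max(0))/2).round(1),np.ptp(p,axis=0).round(1),"circle",np.round(c,1),round(rad,1))
    return m
E
python3 - <<'E'
from h import *
im=get_image("wrist");cv2.imwrite("pics/w1.png",im["frame"]);W=wcloud(im)
top(W,631,-207,60)
print(np.nanmedian(W[...,2]))
o=ctrl.get_obs();print(o["ee_pos"])
E
```

```text
572 z 58.9 bbox mid [ 628.8 -206.1   58.9] [29.6 29.9  4.6] circle [ 628.8 -206. ] 15.1
0.0037774624176449834
[ 614.01257557 -168.61663101  223.00624306]
```

View pics/w1.png

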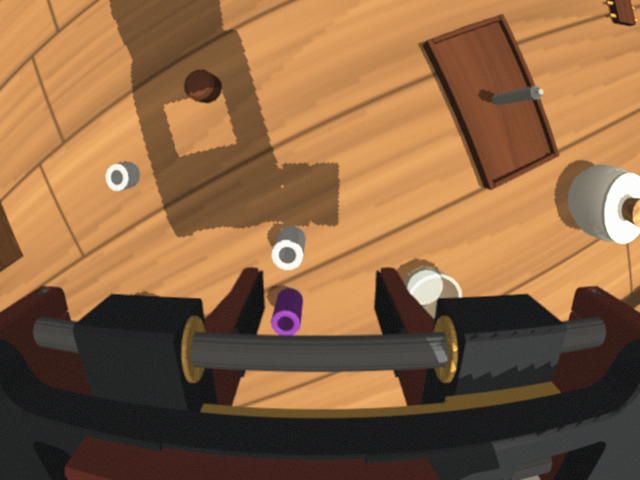

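The wrist picture shows the aluminium tube at (288,250), the purple one behind it at (287,310), and the fingers straddling to the side. The wrist fit of 29.6×29.9 mm is solid. Next I'll plan the descent.

```bash
python3 - <<'E'
from h import *
plan(629,-206.1,120,61)
plan(629,-206.1,51.5,61)
E
```

```text
t 2.77 ee [ 614.  -168.6  223. ] yaw 64.0 -> shift [-29.3 -27.  121.9] turn [-0.001  0.005  0.052] rows 4.0 w 52.9 F [ 0.8 -3.8  0.5] g 0.0 q6 -1.40
t 2.77 ee [ 614.  -168.6  223. ] yaw 64.0 -> shift [-29.  -26.9 190.4] turn [-0.001  0.005  0.052] rows 5.0 w 52.9 F [ 0.8 -3.8  0.5] g 0.0 q6 -1.40
```

{"fn": "servo_tool", "kwargs": {
  "deltas": [
    [[-29, -25, 40], [0, 0, 0.05]],
    [[-29, -25, 80], [0, 0, 0.05]],
    [[-29, -25, 80], [0, 0, 0.05]],
    [[-29, -25, 80], [0, 0, 0.05]],
    [[-29, -25, 80], [0, 0, 0.05]]
  ]
}}

```text
t: 3.18
ee_pos: [625.7, -195.7, 142.8]
orientation: [-0.778, -3.042, -0.0]
ft_force: [-0.2, -0.1, 1.0]
width: 52.6
grasp_force: 0.0
```

```bash
python3 - <<'E'
from h import *
W=wcloud(get_image("wrist"));top(W,629,-206,60)
plan(629,-206.1,51.5,61)
E
```

```text
972 z 59.0 bbox mid [ 628.8 -205.6   58.9] [29.3 29.   4.7] circle [ 628.8 -205.6] 14.9
t 3.23 ee [ 626.6 -195.7  144.2] yaw 61.4 -> shift [ -7.   -8.  111.4] turn [0.    0.001 0.006] rows 3.0 w 52.5 F [0.3 0.7 0.2] g 0.0 q6 -1.39
```

{"fn": "servo_tool", "kwargs": {
  "deltas": [
    [[-7, -8, 20], [0, 0, 0]],
    [[-7, -8, 55], [0, 0, 0]],
    [[-7, -8, 85], [0, 0, 0]],
    [[-7, -8, 111], [0, 0, 0]],
    [[-7, -8, 111], [0, 0, 0]]
  ]
}}

```text
t: 3.65
ee_pos: [626.3, -205.1, 29.3]
orientation: [-0.776, -3.04, -0.001]
ft_force: [-1.2, 0.3, -0.8]
width: 52.8
grasp_force: 0.0
```

{"fn": "servo_tool", "kwargs": {
  "deltas": [
    [[0, 0, 0], [0, 0, 0]],
    [[0, 0, 0], [0, 0, 0]],
    [[0, 0, 0], [0, 0, 0]],
    [[0, 0, 0], [0, 0, 0]],
    [[0, 0, 0], [0, 0, 0]]
  ],
  "grip": 1
}}

```text
t: 4.07
ee_pos: [630.0, -207.2, 34.3]
orientation: [0.777, 3.04, -0.0]
ft_force: [-0.8, 0.4, 7.3]
width: 29.6
grasp_force: 30.0
```

```bash
python3 - <<'E'
from h import *
plan(629,-206.1,51.5,61)
plan(629,-206.1,190)
E
```

```text
t 4.07 ee [ 630.  -207.2   34.3] yaw 61.3 -> shift [1.4 0.5 1.5] turn [0.001 0.004 0.005] rows 1.0 w 29.6 F [-0.8  0.4  7.3] g 30.0 q6 -1.41
t 4.07 ee [ 630.  -207.2   34.3] yaw 61.3 -> shift [   0.9    0.6 -137. ] turn [ 0.001  0.004 -0.   ] rows 4.0 w 29.6 F [-0.8  0.4  7.3] g 30.0 q6 -1.41
```

{"fn": "servo_tool", "kwargs": {
  "deltas": [
    [[0, 0, -10], [0, 0, 0]],
    [[0, 0, -45], [0, 0, 0]],
    [[0, 0, -85], [0, 0, 0]],
    [[0, 0, -120], [0, 0, 0]],
    [[0, 0, -120], [0, 0, 0]]
  ]
}}

```text
t: 4.48
ee_pos: [632.5, -208.3, 160.6]
orientation: [0.775, 3.031, -0.002]
ft_force: [1.1, -0.7, 0.7]
width: 29.7
grasp_force: 30.0
```

```bash
python3 - <<'E'
from h import *
plan(586,0,173,90)
plan(586,58,173,90)
E
```

```text
t 4.48 ee [ 632.5 -208.3  160.6] yaw 61.3 -> shift [140.9 160.3   4.9] turn [-0.001  0.013 -0.501] rows 6.0 w 29.7 F [ 1.1 -0.7  0.7] g 30.0 q6 -1.41
t 4.48 ee [ 632.5 -208.3  160.6] yaw 61.3 -> shift [168.7 211.2   4.7] turn [-0.001  0.013 -0.501] rows 7.0 w 29.7 F [ 1.1 -0.7  0.7] g 30.0 q6 -1.41
```

{"fn": "servo_tool", "kwargs": {
  "deltas": [
    [[40, 40, 0], [0, 0, 0]],
    [[80, 80, 0], [0, 0, 0]],
    [[115, 135, 0], [0, 0, 0]],
    [[115, 155, 0], [0, 0, 0]],
    [[115, 155, 0], [0, 0, 0]]
  ]
}}

```text
t: 4.9
ee_pos: [600.9, -12.7, 152.4]
orientation: [0.778, 3.044, 0.001]
ft_force: [1.5, -0.2, -1.8]
width: 29.6
grasp_force: 30.0
```

{"fn": "servo_tool", "kwargs": {
  "deltas": [
    [[0, 0, 0], [0, 0, 0]],
    [[0, 0, 0], [0, 0, 0]]
  ]
}}

```text
t: 5.07
ee_pos: [601.8, -14.2, 152.3]
orientation: [0.774, 3.044, -0.0]
ft_force: [0.4, -0.6, -0.2]
width: 29.8
grasp_force: 30.0
```

```bash
python3 - <<'E'
from h import *
im=get_image("wrist");cv2.imwrite("pics/w2.png",im["frame"]);W=wcloud(im);np.save("w2.npy",W)
top(W,586,58,98,20,4)
for z in (90,80,70): top(W,586,58,z,20,4)
m=(abs(W[...,0]-586)<110)&(abs(W[...,1]-58)<75)&(abs(W[...,2]-20)<2.5);p=W[m];print(len(p),cv2.minAreaRect(p[:,:2].astype(np.float32)))
plan(586,58,173)
E
```

```text
188 z 97.5 bbox mid [583.7  59.   97.9] [9.4 9.4 7.7] circle [583.8  59. ] 5.1
147 z 91.9 bbox mid [584.   59.2  90. ] [11.8 12.6  7.7] circle [583.7  59.2] 6.3
47 z 80.4 bbox mid [582.5  57.5  80.1] [8.7 9.1 7. ] circle [582.5  57.5] 5.7
37 z 70.0 bbox mid [582.5  57.6  69.8] [8.4 8.8 7.1] circle [582.9  58. ] 5.5
4542 ((584.1275024414062, 59.21751403808594), (170.6123504638672, 100.91280364990234), 0.07510066777467728)
t 5.12 ee [601.8 -15.4 152.1] yaw 61.4 -> shift [49.  56.9 -2.2] turn [-0.  0.  0.] rows 2.0 w 30.0 F [-0.2 -0.7 -0.6] g 30.0 q6 -1.12
```

View pics/w2.png

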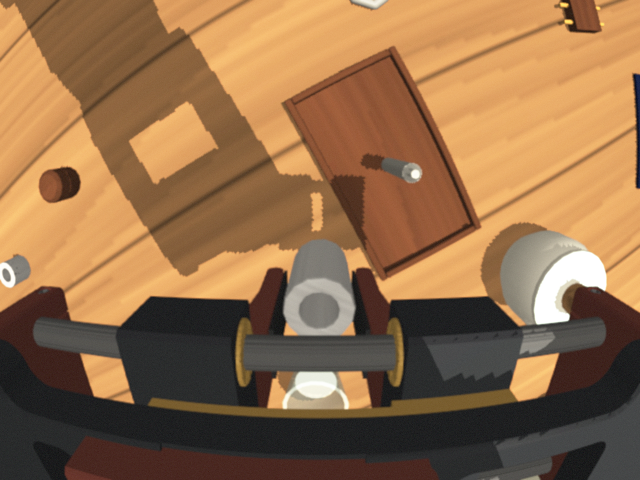

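The wrist view shows the tube held upright between the pads at (320,300) and the post tip at (413,173), with the tray wholly visible; its rect fit of 170.6×100.9 agrees with the post at (584,59). Now I'll check where the tube sits in the hand.

```bash
python3 - <<'E'
from h import *
W=np.load("w2.npy")
o=ctrl.get_obs();e=o["ee_pos"];print(e)
m=np.hypot(W[...,0]-e[0],W[...,1]-e[1])<22
p=W[m];print(np.histogram(p[:,2],bins=np.arange(100,200,4)))
v,u=np.mgrid[:480,:640]
k=m&(u>287)&(u<354)&(v>240)&(v<335);p=W[k];print(np.percentile(p[:,2],[2,50,90,99]))
for zt in(172,176,180):
    q=p[abs(p[:,2]-zt)<2.5]
    if len(q)>5: print(zt,len(q),(q.min(0)+q.max(0))/2,np.ptp(q,axis=0),cv2.minEnclosingCircle(q[:,:2].astype(np.float32)))
plan(584,59.1,173)
E
```

```text
[601.7815754  -15.42810829 152.0841509 ]
(array([   0,    0,    0,    0,   22,   95,  105,  115,  103,  124,  159,
        206,  242,  331,  371,  409,  435,  499,  751, 2367,  176,  183,
        170,  179]), array([100, 104, 108, 112, 116, 120, 124, 128, 132, 136, 140, 144, 148,
       152, 156, 160, 164, 168, 172, 176, 180, 184, 188, 192, 196]))
[123.95140941 171.32460586 177.53878256 178.26593312]
172 481 [597.16090828 -10.70584326 172.00049882] [23.73469993 23.30945714  4.99657871] ((596.81298828125, -11.126030921936035), 13.913154602050781)
176 2492 [599.77539719 -13.87664886 175.99807441] [28.96367773 29.65106835  4.99138284] ((599.9400634765625, -13.80014419555664), 14.916023254394531)
180 577 [599.49028799 -13.62301122 178.57916449] [28.27541791 28.44232059  2.15628013] ((599.7315673828125, -13.507637977600098), 14.394875526428223)
t 5.12 ee [601.8 -15.4 152.1] yaw 61.4 -> shift [51.3 56.9 -2.3] turn [-0.  0.  0.] rows 2.0 w 30.0 F [-0.2 -0.7 -0.6] g 30.0 q6 -1.12
```

```bash
python3 - <<'E'
from h import *
plan(585.7,57.7,171)
E
```

```text
t 5.12 ee [601.8 -15.4 152.1] yaw 61.4 -> shift [49.1 56.5 -0.2] turn [-0.  0.  0.] rows 2.0 w 30.0 F [-0.2 -0.7 -0.6] g 30.0 q6 -1.12
```

{"fn": "servo_tool", "kwargs": {
  "deltas": [
    [[25, 28, 0], [0, 0, 0]],
    [[49, 56.5, 0], [0, 0, 0]],
    [[49, 56.5, 0], [0, 0, 0]],
    [[49, 56.5, 0], [0, 0, 0]],
    [[49, 56.5, 0], [0, 0, 0]]
  ]
}}

```text
t: 5.53
ee_pos: [586.3, 56.2, 151.8]
orientation: [0.779, 3.043, -0.001]
ft_force: [0.6, -0.5, -0.5]
width: 29.8
grasp_force: 30.0
```

{"fn": "servo_tool", "kwargs": {
  "deltas": [
    [[0, 0, 0], [0, 0, 0]],
    [[0, 0, 0], [0, 0, 0]]
  ]
}}

```text
t: 5.7
ee_pos: [586.3, 56.0, 151.7]
orientation: [0.781, 3.043, -0.0]
ft_force: [-0.3, -0.2, -1.1]
width: 29.6
grasp_force: 30.0
```

```bash
python3 - <<'E'
from h import *
for i in range(2): plan(585.7,57.7,65)
for n in("scene","side"):
    im=get_image(n);W=cloud(im);x,y=(586.2,57.8) if n=="scene" else (584,57)
    print(n);top(W,586,58,178,22,3)
    m=(np.hypot(W[...,0]-586,W[...,1]-58)<22)&(abs(W[...,2]-145)<15);p=W[m];print("tube",np.percentile(p,[2,98],axis=0).round(1).tolist())
    m=(np.hypot(W[...,0]-586,W[...,1]-58)<12)&(abs(W[...,2]-85)<15);p=W[m];print("post",np.percentile(p,[2,98],axis=0).round(1).tolist())
    cv2.imwrite(f"pics/{n}3.png",cv2.resize(im["frame"][140:300,220:420],(600,480)))
plan(585.7,57.7,65)
E
```

```text
t 5.70 ee [586.3  56.  151.7] yaw 61.2 -> shift [  1.3   1.2 105.4] turn [-0.  0.  0.] rows 3.0 w 29.6 F [-0.3 -0.2 -1.1] g 30.0 q6 -0.99
t 5.70 ee [586.3  56.  151.7] yaw 61.2 -> shift [  1.3   1.2 105.4] turn [-0.  0.  0.] rows 3.0 w 29.6 F [-0.3 -0.2 -1.1] g 30.0 q6 -0.99
scene
77 z 178.1 bbox mid [591.7  55.8 178. ] [28.2 36.7  5.6] circle [590.4  55.8] 18.4
tube [[580.6, 39.7, 130.9], [604.3, 65.9, 159.5]]
post [[582.9, 52.5, 70.7], [593.3, 62.4, 99.1]]
side
34 z 177.5 bbox mid [578.5  58.3 178. ] [19.  40.5  6. ] circle [581.9  58.3] 20.9
tube [[569.3, 40.2, 130.4], [591.3, 62.6, 158.9]]
post [[577.6, 51.8, 71.0], [590.1, 61.5, 99.4]]
t 5.80 ee [586.1  56.4 151.7] yaw 61.2 -> shift [  1.    0.9 105.4] turn [-0.  0.  0.] rows 3.0 w 30.0 F [-0.  -0.4 -1.3] g 30.0 q6 -0.99
```

View pics/side3.png

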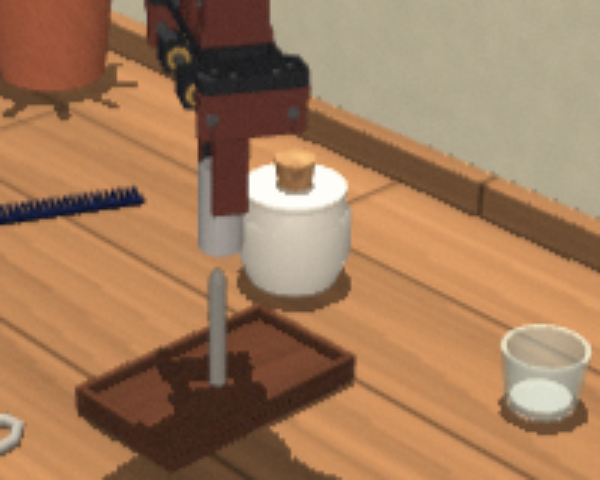

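The side crop shows the tube's foot (about 220,245) right above the post tip (217,270). I'll make the small correction and descend.

{"fn": "servo_tool", "kwargs": {
  "deltas": [
    [[1, 1, 8], [0, 0, 0]],
    [[1, 1, 16], [0, 0, 0]],
    [[1, 1, 24], [0, 0, 0]],
    [[1, 1, 30], [0, 0, 0]],
    [[1, 1, 35], [0, 0, 0]]
  ]
}}

```text
t: 6.22
ee_pos: [584.9, 58.9, 115.3]
orientation: [-0.778, -3.042, 0.001]
ft_force: [-0.6, 0.5, -0.9]
width: 29.9
grasp_force: 30.0
```

{"fn": "servo_tool", "kwargs": {
  "deltas": [
    [[0, 0, 8], [0, 0, 0]],
    [[0, 0, 16], [0, 0, 0]],
    [[0, 0, 24], [0, 0, 0]],
    [[0, 0, 32], [0, 0, 0]],
    [[0, 0, 40], [0, 0, 0]]
  ]
}}

```text
t: 6.63
ee_pos: [585.5, 58.9, 75.8]
orientation: [-0.778, -3.044, 0.0]
ft_force: [0.6, 0.2, -0.5]
width: 29.9
grasp_force: 30.0
```

{"fn": "servo_tool", "kwargs": {
  "deltas": [
    [[0, 0, 8], [0, 0, 0]],
    [[0, 0, 16], [0, 0, 0]],
    [[0, 0, 22], [0, 0, 0]],
    [[0, 0, 25], [0, 0, 0]],
    [[0, 0, 26], [0, 0, 0]]
  ]
}}

```text
t: 7.05
ee_pos: [585.2, 58.9, 50.0]
orientation: [-0.778, -3.043, 0.0]
ft_force: [-0.4, 0.1, -0.9]
width: 29.9
grasp_force: 30.0
```

{"fn": "servo_tool", "kwargs": {
  "deltas": [
    [[0, 0, 1], [0, 0, 0]],
    [[0, 0, 2], [0, 0, 0]],
    [[0, 0, 3], [0, 0, 0]],
    [[0, 0, 3], [0, 0, 0]],
    [[0, 0, 3], [0, 0, 0]]
  ]
}}

```text
t: 7.47
ee_pos: [585.7, 58.9, 47.9]
orientation: [0.778, 3.043, 0.0]
ft_force: [0.8, -0.5, -1.0]
width: 29.9
grasp_force: 30.0
```

{"fn": "servo_tool", "kwargs": {
  "deltas": [
    [[0, 0, 0.5], [0, 0, 0]],
    [[0, 0, 1], [0, 0, 0]],
    [[0, 0, 1.5], [0, 0, 0]],
    [[0, 0, 2], [0, 0, 0]],
    [[0, 0, 2], [0, 0, 0]]
  ]
}}

```text
t: 7.88
ee_pos: [585.8, 58.9, 46.2]
orientation: [0.778, 3.043, 0.0]
ft_force: [-1.2, -0.7, 5.7]
width: 29.6
grasp_force: 30.0
```

{"fn": "servo_tool", "kwargs": {
  "deltas": [
    [[0, 0, 0.5], [0, 0, 0]],
    [[0, 0, 1], [0, 0, 0]],
    [[0, 0, 1], [0, 0, 0]]
  ]
}}

```text
t: 8.13
ee_pos: [586.0, 58.9, 46.2]
orientation: [0.778, 3.043, 0.0]
ft_force: [-3.6, -0.3, 14.3]
width: 29.8
grasp_force: 30.0
```

{"fn": "servo_tool", "kwargs": {
  "deltas": [
    [[0, 0, -1], [0, 0, 0]],
    [[0, 0, -1], [0, 0, 0]],
    [[0, 0, -1], [0, 0, 0]],
    [[0, 0, -1], [0, 0, 0]]
  ],
  "grip": -0.3
}}

```text
t: 8.47
ee_pos: [585.5, 58.9, 45.5]
orientation: [-0.778, -3.043, 0.0]
ft_force: [-0.4, -0.2, -1.1]
width: 52.9
grasp_force: 0.0
```

{"fn": "servo_tool", "kwargs": {
  "deltas": [
    [[0, 0, -20], [0, 0, 0]],
    [[0, 0, -55], [0, 0, 0]],
    [[0, 0, -95], [0, 0, 0]],
    [[0, 0, -135], [0, 0, 0]],
    [[0, 0, -150], [0, 0, 0]]
  ]
}}

```text
t: 8.88
ee_pos: [588.0, 59.1, 200.9]
orientation: [0.777, 3.037, 0.004]
ft_force: [-0.6, 0.6, 0.3]
width: 57.3
grasp_force: 0.0
```

```bash
python3 - <<'E'
from h import *
z=np.load("side0.npz");W=z["W"]
m=(abs(W[...,0]-482)<85)&(abs(W[...,1]-337)<50)&(W[...,2]>9)&(W[...,2]<20)
p=W[m];a=p[p[:,0]<450].mean(0);b=p[p[:,0]>510].mean(0);print("bar dir",np.degrees(np.arctan2(b[1]-a[1],b[0]-a[0])))
plan(483,280,195); plan(483,337,195,109);plan(483,337,195,71)
E
```

```text
bar dir -16.117382207106843
t 8.88 ee [588.   59.1 200.9] yaw 61.3 -> shift [198.3 143.3  24. ] turn [ 0.004  0.006 -0.   ] rows 6.0 w 57.3 F [-0.6  0.6  0.3] g 0.0 q6 -0.99
t 8.88 ee [588.   59.1 200.9] yaw 61.3 -> shift [225.6 193.3  24. ] turn [ 0.001  0.007 -0.832] rows 8.0 w 57.3 F [-0.6  0.6  0.3] g 0.0 q6 -0.99
t 8.88 ee [588.   59.1 200.9] yaw 61.3 -> shift [225.6 193.3  24. ] turn [ 0.003  0.006 -0.169] rows 8.0 w 57.3 F [-0.6  0.6  0.3] g 0.0 q6 -0.99
```

{"fn": "servo_tool", "kwargs": {
  "deltas": [
    [[28, 28, 0], [0, 0, -0.05]],
    [[56, 57, 0], [0, 0, -0.1]],
    [[84, 86, 0], [0, 0, -0.15]],
    [[112, 114, 0], [0, 0, -0.18]],
    [[140, 142, 0], [0, 0, -0.18]]
  ]
}}

```text
t: 9.3
ee_pos: [530.1, 252.2, 195.6]
orientation: [-0.5, -3.102, 0.0]
ft_force: [0.4, -0.5, 0.2]
width: 57.2
grasp_force: 0.0
```

{"fn": "servo_tool", "kwargs": {
  "deltas": [
    [[26, 36, 30], [0, 0, 0]],
    [[26, 36, 30], [0, 0, 0]],
    [[26, 36, 30], [0, 0, 0]],
    [[26, 36, 30], [0, 0, 0]]
  ]
}}

```text
t: 9.63
ee_pos: [517.2, 292.6, 165.0]
orientation: [-0.499, -3.1, 0.002]
ft_force: [-0.8, -0.9, 0.1]
width: 57.2
grasp_force: 0.0
```

```bash
python3 - <<'E'
from h import *
im=get_image("wrist");cv2.imwrite("pics/w4.png",im["frame"]);W=wcloud(im);np.save("w4.npy",W)
for r in finder.silhouettes("bar_mid",im)[:2]:
    m=r["mask"];p=W[m];rc=np.array(r["rect"])*[640,480,640,480]
    print(r["score"],rc.round(),np.nanpercentile(p,[2,50,98],axis=0).round(1).tolist())
    q=p[abs(p[:,2]-14)<3]; print(len(q),cv2.minAreaRect(q[:,:2].astype(np.float32)))
plan(483,337.5,190,72)
E
```

```text
0.9 [359. 166.  65. 174.] [[411.1, 302.9, 6.9], [478.9, 338.3, 13.2], [550.5, 372.7, 14.7]]
7044 ((481.01416015625, 338.0931701660156), (36.61830520629883, 150.68191528320312), 72.63983917236328)
t 9.73 ee [518.3 291.9 166.1] yaw 71.6 -> shift [48.  32.1 -5.2] turn [-0.     0.    -0.008] rows 2.0 w 57.0 F [-0.   0.5 -0.4] g 0.0 q6 -0.76
```

View pics/w4.png

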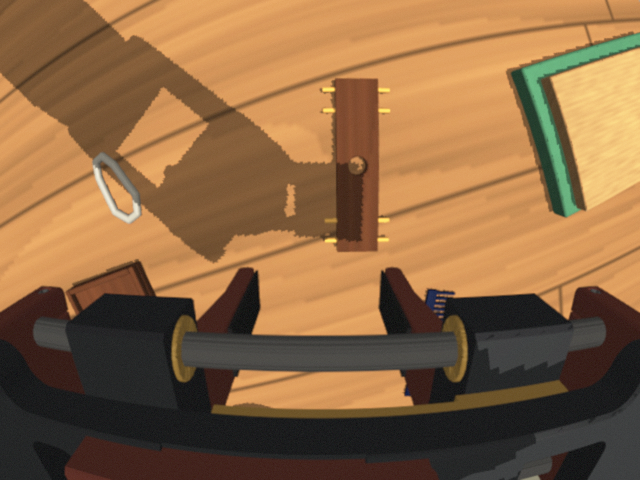

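The wrist view shows the bar upright in the image at (358,165) with its hole centred, and nothing near the finger paths; the rectangle fit of 36.6×150.7 mm is exact.

```bash
python3 - <<'E'
from h import *
plan(483.1,337,60,72.6); plan(483.1,337,21.7,72.6)
E
```

```text
t 9.73 ee [518.3 291.9 166.1] yaw 71.6 -> shift [ 47.8  31.7 124.8] turn [-0.     0.    -0.018] rows 4.0 w 57.0 F [-0.   0.5 -0.4] g 0.0 q6 -0.76
t 9.73 ee [518.3 291.9 166.1] yaw 71.6 -> shift [ 47.8  31.7 163.1] turn [-0.     0.    -0.018] rows 5.0 w 57.0 F [-0.   0.5 -0.4] g 0.0 q6 -0.76
```

{"fn": "servo_tool", "kwargs": {
  "deltas": [
    [[28, 19, 10], [0, 0, -0.018]],
    [[48, 32, 35], [0, 0, -0.018]],
    [[48, 32, 70], [0, 0, -0.018]],
    [[48, 32, 105], [0, 0, -0.018]],
    [[48, 32, 120], [0, 0, -0.018]]
  ]
}}

```text
t: 10.15
ee_pos: [481.4, 336.4, 43.0]
orientation: [-0.476, -3.103, 0.004]
ft_force: [-1.3, -0.2, 0.1]
width: 57.1
grasp_force: 0.0
```

{"fn": "servo_tool", "kwargs": {
  "deltas": [
    [[0, 0, 0], [0, 0, 0]],
    [[0, 0, 0], [0, 0, 0]]
  ]
}}

```text
t: 10.32
ee_pos: [483.0, 337.3, 45.8]
orientation: [-0.477, -3.105, 0.001]
ft_force: [-0.5, 0.9, 0.2]
width: 57.0
grasp_force: 0.0
```

```bash
python3 - <<'E'
from h import *
plan(483.1,337,21.7,72.6)
W=wcloud(get_image("wrist"))
m=(abs(W[...,0]-482)<85)&(abs(W[...,1]-337)<50)&(abs(W[...,2]-14)<2.5)
q=W[m];print(len(q),cv2.minAreaRect(q[:,:2].astype(np.float32)))
E
```

```text
t 10.32 ee [483.  337.3  45.8] yaw 72.5 -> shift [-0.2 -0.2 42.8] turn [-0.001 -0.    -0.001] rows 2.0 w 57.0 F [-0.5  0.9  0.2] g 0.0 q6 -0.68
13533 ((481.419921875, 337.8706359863281), (36.365966796875, 151.0620880126953), 72.53990936279297)
```

{"fn": "servo_tool", "kwargs": {
  "deltas": [
    [[-0.5, 0, 20], [0, 0, 0]],
    [[-0.5, 0, 35], [0, 0, 0]],
    [[-0.5, 0, 42], [0, 0, 0]],
    [[-0.5, 0, 42], [0, 0, 0]],
    [[-0.5, 0, 42], [0, 0, 0]]
  ]
}}

```text
t: 10.78
ee_pos: [483.5, 338.6, 4.9]
orientation: [0.474, 3.104, 0.002]
ft_force: [-0.4, 1.1, -0.2]
width: 56.8
grasp_force: 0.0
```

{"fn": "servo_tool", "kwargs": {
  "deltas": [
    [[0, 0, 0], [0, 0, 0]],
    [[0, 0, 0], [0, 0, 0]],
    [[0, 0, 0], [0, 0, 0]],
    [[0, 0, 0], [0, 0, 0]],
    [[0, 0, 0], [0, 0, 0]]
  ],
  "grip": 1
}}

```text
t: 11.2
ee_pos: [483.0, 338.7, 4.4]
orientation: [0.474, 3.105, 0.001]
ft_force: [-0.5, -0.3, 6.7]
width: 35.5
grasp_force: 30.0
```

{"fn": "servo_tool", "kwargs": {
  "deltas": [
    [[0, 0, -10], [0, 0, 0]],
    [[0, 0, -40], [0, 0, 0]],
    [[0, 0, -80], [0, 0, 0]],
    [[0, 0, -120], [0, 0, 0]],
    [[0, 0, -130], [0, 0, 0]]
  ]
}}

```text
t: 11.62
ee_pos: [485.2, 340.2, 140.0]
orientation: [0.473, 3.1, 0.009]
ft_force: [1.0, 1.2, -0.6]
width: 35.6
grasp_force: 30.0
```

```bash
python3 - <<'E'
from h import *
plan(585.7,58.9,150.7,90)
W=wcloud(get_image("wrist"));e=ctrl.get_obs()["ee_pos"];print(e)
m=(abs(W[...,0]-e[0])<90)&(abs(W[...,1]-e[1])<60)&(abs(W[...,2]-e[2]-11)<4)
q=W[m];print(len(q),np.median(q[:,2]),cv2.minAreaRect(q[:,:2].astype(np.float32)))
E
```

```text
t 11.62 ee [485.2 340.2 140. ] yaw 72.7 -> shift [-179.8 -238.6    7.3] turn [ 0.006  0.006 -0.303] rows 8.0 w 35.6 F [ 1.   1.2 -0.6] g 30.0 q6 -0.68
[485.25788353 340.24993462 139.61807209]
20067 148.6943008436203 ((479.45672607421875, 341.56878662109375), (53.865028381347656, 142.40333557128906), 74.16165924072266)
```

{"fn": "servo_tool", "kwargs": {
  "deltas": [
    [[-24, -32, 0], [0, 0, -0.06]],
    [[-48, -64, 0], [0, 0, -0.12]],
    [[-72, -95, 0], [0, 0, -0.18]],
    [[-96, -127, 0], [0, 0, -0.24]],
    [[-120, -159, 0], [0, 0, -0.303]]
  ]
}}

```text
t: 12.08
ee_pos: [549.1, 149.0, 132.6]
orientation: [0.006, -3.14, 0.001]
ft_force: [1.4, -0.4, -1.5]
width: 35.8
grasp_force: 30.0
```

{"fn": "servo_tool", "kwargs": {
  "deltas": [
    [[0, 0, 0], [0, 0, 0]],
    [[0, 0, 0], [0, 0, 0]],
    [[0, 0, 0], [0, 0, 0]]
  ]
}}

```text
t: 12.33
ee_pos: [549.0, 150.7, 132.8]
orientation: [-0.002, -3.14, 0.0]
ft_force: [-0.7, -0.3, -1.1]
width: 35.6
grasp_force: 30.0
```

```bash
python3 - <<'E'
from h import *
plan(585.7,58.9,155,90)
im=get_image("wrist");W=wcloud(im);e=ctrl.get_obs()["ee_pos"];print(e)
cv2.imwrite("pics/w5.png",im["frame"])
for r in finder.silhouettes("bar_mid",im)[:2]:
    p=W[r["mask"]];print(r["score"],np.array(r["rect"])*[640,480,640,480],np.nanpercentile(p,[1,50,99],axis=0).round(1).tolist())
E
```

```text
t 12.33 ee [549.  150.7 132.8] yaw 89.9 -> shift [-36.9 -91.8  -3.6] turn [-0.    -0.002 -0.002] rows 3.0 w 35.6 F [-0.7 -0.3 -1.1] g 30.0 q6 -1.32
[548.90674834 151.44844727 132.92286638]
0.9 [321.28  266.448 133.696 287.28 ] [[473.1, 123.5, 128.3], [519.3, 150.4, 141.6], [612.7, 176.4, 143.2]]
```

View pics/w5.png

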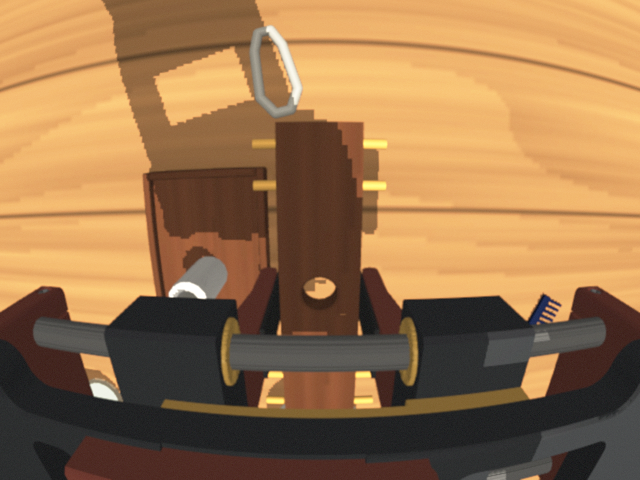

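The picture shows the bar in hand with its hole at (319,289) and the sleeve on the post at left (190,290). I'll locate the hole and post precisely.

```bash
python3 - <<'E'
from h import *
im=get_image("wrist");W=wcloud(im);o=ctrl.get_obs();print(o["ee_pos"])
K=im["K"];P=im["pose"]
hole=np.zeros((480,640),np.uint8)
hole[265:312,295:345]=(W[265:312,295:345,2]<139.5)
n,l,s,c=cv2.connectedComponentsWithStats(hole);i=l[289,319];print(s[i],c[i])
v,u=np.nonzero(l==i)
a=(u-K[0,2])/K[0,0];b=(v-K[1,2])/K[1,1];r=np.hypot(a,b);
D=np.stack([a/r*np.sin(r),b/r*np.sin(r),np.cos(r)],-1)@P[:3,:3].T
zt=np.nanmedian(W[230:260,300:340,2]);print("bar top",zt, "tilt", np.nanmedian(W[140:160,290:350,2]),np.nanmedian(W[265:275,290:350,2]), np.nanmedian(W[230:300,284:294,2]),np.nanmedian(W[230:300,346:355,2]))
X=P[:3,3]+D*((zt-P[2,3])/D[:,2])[:,None]
print("hole",(X.min(0)+X.max(0))/2,np.ptp(X,axis=0))
top(W,584,59,72,22,2.5); top(W,584,59,97,15,4)
m=(abs(W[...,0]-(o["ee_pos"][0]))<90)&(abs(W[...,1]-o["ee_pos"][1])<25)&(abs(W[...,2]-zt)<2.5)
print("bar xmin",np.nanpercentile(W[m][:,0],.2))
E
```

```text
[549.01922368 152.05458566 133.25374265]
[302 277  35  33 861] [319.03948897 292.88037166]
bar top 141.99419268133317 tilt 142.1146725535168 141.99348184241998 141.9765856678988 141.96336747889015
hole [546.51106861 151.49355781 141.99419268] [15.53411528 15.17199666  0.        ]
394 z 71.0 bbox mid [575.6  60.3  72. ] [12.  27.7  4.9] circle [581.2  60.3] 13.8
few 0
bar xmin 472.22525465198106
```

{"fn": "servo_tool", "kwargs": {
  "deltas": [
    [[-15, -37, 0], [0, 0, 0]],
    [[-30, -74, 0], [0, 0, 0]],
    [[-37, -93, 0], [0, 0, 0]],
    [[-37, -93, 0], [0, 0, 0]],
    [[-37, -93, 0], [0, 0, 0]]
  ]
}}

```text
t: 12.9
ee_pos: [586.6, 58.2, 133.5]
orientation: [-0.001, -3.141, -0.0]
ft_force: [-0.9, -0.5, -0.9]
width: 35.8
grasp_force: 30.0
```

{"fn": "servo_tool", "kwargs": {
  "deltas": [
    [[0, 0, 0], [0, 0, 0]],
    [[0, 0, 0], [0, 0, 0]]
  ]
}}

```text
t: 13.07
ee_pos: [586.1, 59.4, 133.5]
orientation: [0.003, -3.141, -0.0]
ft_force: [0.0, -0.4, -1.7]
width: 35.8
grasp_force: 30.0
```

```bash
python3 - <<'E'
from h import *
o=ctrl.get_obs();print(o["ee_pos"])
im=get_image("wrist");W=wcloud(im);K=im["K"];P=im["pose"]
zt=142
def proj(u,v,z):
    a=(u-K[0,2])/K[0,0];b=(v-K[1,2])/K[1,1];r=np.hypot(a,b)
    D=np.stack([a/r*np.sin(r),b/r*np.sin(r),np.cos(r)],-1)@P[:3,:3].T
    return P[:3,3]+D*((z-P[2,3])/D[:,2])[:,None]
sub=np.zeros((480,640),bool);sub[268:312,298:342]=True
h=sub&(W[...,2]<139.0)
v,u=np.nonzero(h);X=proj(u,v,zt);print("hole",(X.min(0)+X.max(0))/2,np.ptp(X,axis=0))
p=W[h&(W[...,2]>60)&(W[...,2]<105)];print("post pts",len(p),np.percentile(p,[2,50,98],axis=0).round(1).tolist() if len(p) else "")
cv2.imwrite("pics/w6.png",cv2.resize(im["frame"][220:340,240:400],(640,480)))
for n in("scene","side"):
    g=get_image(n);Wc=cloud(g)
    for nm,lo,hi,rr in(("post",74,98,12),("tube",20,70,22)):
        m=(np.hypot(Wc[...,0]-586,Wc[...,1]-58)<rr)&(Wc[...,2]>lo)&(Wc[...,2]<hi);q=Wc[m];vv,uu=np.nonzero(m)
        print(n,nm,len(q),np.percentile(q,[2,98],axis=0).round(1).tolist() if len(q) else "",uu.mean() if len(q) else "")
    m=(abs(Wc[...,0]-586)<95)&(abs(Wc[...,1]-58)<30)&(abs(Wc[...,2]-136)<9);q=Wc[m];print("bar",np.percentile(q,[.5,99.5],axis=0).round(1).tolist())
E
```

```text
[586.1148399   59.37746212 133.54150944]
hole [583.60748031  59.02234286 142.        ] [15.07641552 15.21516268  0.        ]
post pts 0 
scene post 58 [[577.3, 51.9, 74.2], [593.9, 63.9, 96.1]] 338.05172413793105
scene tube 236 [[577.2, 44.2, 21.0], [602.5, 63.5, 68.4]] 337.8813559322034
bar [[513.9, 30.9, 130.0], [662.9, 86.4, 144.9]]
side post 65 [[577.3, 51.6, 74.3], [589.7, 60.1, 97.2]] 292.3692307692308
side tube 315 [[569.1, 43.5, 21.6], [594.4, 67.3, 69.5]] 291.9809523809524
bar [[508.4, 29.8, 129.5], [660.2, 84.5, 145.0]]
```

View pics/w6.png

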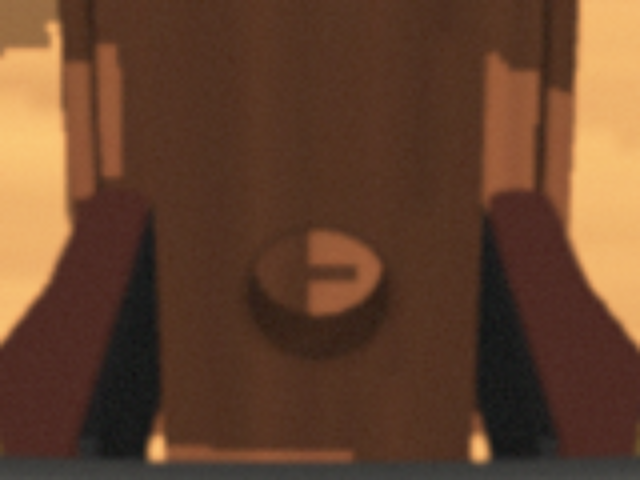

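The wrist crop shows only tray floor through the hole, as expected with the slanted view. All three cameras agree the hole is over the post within 1 mm, so I'll descend about 56 mm.

{"fn": "servo_tool", "kwargs": {
  "deltas": [
    [[0, -0.5, 7], [0, 0, 0]],
    [[0, -0.5, 14], [0, 0, 0]],
    [[0, -0.5, 21], [0, 0, 0]],
    [[0, -0.5, 28], [0, 0, 0]],
    [[0, -0.5, 34], [0, 0, 0]]
  ]
}}

```text
t: 13.63
ee_pos: [586.3, 57.3, 98.4]
orientation: [0.0, -3.14, 0.0]
ft_force: [0.1, 0.9, -0.7]
width: 36.0
grasp_force: 30.0
```

{"fn": "servo_tool", "kwargs": {
  "deltas": [
    [[0, 0, 5], [0, 0, 0]],
    [[0, 0, 10], [0, 0, 0]],
    [[0, 0, 14], [0, 0, 0]],
    [[0, 0, 17], [0, 0, 0]],
    [[0, 0, 18], [0, 0, 0]]
  ]
}}

```text
t: 14.05
ee_pos: [586.5, 57.5, 81.2]
orientation: [0.0, -3.141, -0.0]
ft_force: [-1.2, 1.7, -0.5]
width: 36.0
grasp_force: 30.0
```

{"fn": "servo_tool", "kwargs": {
  "deltas": [
    [[0, 0, 0.6], [0, 0, 0]],
    [[0, 0, 1.2], [0, 0, 0]],
    [[0, 0, 1.8], [0, 0, 0]],
    [[0, 0, 2.4], [0, 0, 0]],
    [[0, 0, 3], [0, 0, 0]]
  ]
}}

```text
t: 14.47
ee_pos: [586.7, 57.5, 78.8]
orientation: [-0.0, 3.142, 0.0]
ft_force: [-1.6, 2.7, 1.3]
width: 35.5
grasp_force: 30.0
```

{"fn": "servo_tool", "kwargs": {
  "deltas": [
    [[0, 0, 0.5], [0, 0, 0]],
    [[0, 0, 1], [0, 0, 0]],
    [[0, 0, 1.2], [0, 0, 0]],
    [[0, 0, 1.2], [0, 0, 0]]
  ]
}}

```text
t: 14.8
ee_pos: [586.7, 57.5, 77.5]
orientation: [0.0, -3.141, -0.0]
ft_force: [-2.2, 4.1, 0.5]
width: 35.7
grasp_force: 30.0
```

{"fn": "servo_tool", "kwargs": {
  "deltas": [
    [[0, 0, 0.5], [0, 0, 0]],
    [[0, 0, 1], [0, 0, 0]],
    [[0, 0, 1], [0, 0, 0]]
  ]
}}

```text
t: 15.05
ee_pos: [586.7, 57.5, 76.4]
orientation: [0.0, -3.141, -0.0]
ft_force: [-2.0, 4.9, 1.1]
width: 35.7
grasp_force: 30.0
```

{"fn": "servo_tool", "kwargs": {
  "deltas": [
    [[0.4, 0.8, 0], [0, 0, 0]],
    [[0.4, 0.8, 0.4], [0, 0, 0]],
    [[0.4, 0.8, 0.8], [0, 0, 0]],
    [[0.4, 0.8, 0.8], [0, 0, 0]]
  ]
}}

```text
t: 15.38
ee_pos: [586.9, 57.8, 76.4]
orientation: [-0.0, 3.141, -0.001]
ft_force: [-2.2, 0.5, 5.5]
width: 35.6
grasp_force: 30.0
```

```bash
python3 - <<'E'
from h import *
im=get_image("wrist");W=wcloud(im);o=ctrl.get_obs();print(o["ee_pos"],o["ft_force"],o["moment"])
for x0,x1 in((515,530),(540,560),(560,572)):
    m=(W[...,0]>x0)&(W[...,0]<x1)&(abs(W[...,1]-58)<15)&(W[...,2]>60)&(W[...,2]<100);print(x0,np.percentile(W[m][:,2],[10,50,90]).round(1))
E
```

```text
[586.94510003  57.81550586  76.38948062] [-2.11253582  0.25968553  5.67605721] [0.2421087 0.3899785 0.0343069]
515 [84.6 85.5 86.3]
540 [84.6 85.4 86.1]
560 [84.5 85.3 86.1]
```

{"fn": "servo_tool", "kwargs": {
  "deltas": [
    [[0, 0, -0.5], [0, 0, 0]],
    [[0, 0, -0.5], [0, 0, 0]],
    [[0, 0, -0.5], [0, 0, 0]],
    [[0, 0, -0.5], [0, 0, 0]]
  ],
  "grip": -0.2
}}

```text
t: 15.77
ee_pos: [586.4, 58.0, 76.0]
orientation: [-0.0, 3.142, -0.0]
ft_force: [0.2, -0.0, 0.3]
width: 52.4
grasp_force: 0.0
```

{"fn": "servo_tool", "kwargs": {
  "deltas": [
    [[0, 0, -15], [0, 0, 0]],
    [[0, 0, -45], [0, 0, 0]],
    [[0, 0, -80], [0, 0, 0]],
    [[0, 0, -110], [0, 0, 0]],
    [[0, 0, -110], [0, 0, 0]]
  ]
}}

```text
t: 16.18
ee_pos: [590.0, 58.4, 192.2]
orientation: [-0.0, 3.132, 0.001]
ft_force: [1.6, 0.3, 0.1]
width: 52.6
grasp_force: 0.0
```

```bash
python3 - <<'E'
from h import *
im=get_image("wrist");W=wcloud(im)
m=(abs(W[...,0]-585)<90)&(abs(W[...,1]-58)<30)&(abs(W[...,2]-85.5)<2.5);q=W[m]
print("bar",len(q),np.percentile(q[:,2],[5,95]),cv2.minAreaRect(q[:,:2].astype(np.float32)))
top(W,584,58,97,14,5)
plan(490,-170,165)
E
```

```text
bar 9070 [84.14212091 86.34375012] ((584.9578857421875, 57.57063293457031), (36.66156768798828, 150.73568725585938), 89.95342254638672)
185 z 95.8 bbox mid [583.7  59.5  96.5] [11.  11.5  9. ] circle [583.6  59.4] 5.9
t 16.23 ee [588.6  58.3 189.5] yaw 90.0 -> shift [  99.  -228.2   42.4] turn [ 0.     0.007 -0.   ] rows 7.0 w 52.9 F [ 0.2 -0.  -0.4] g 0.0 q6 -1.49
```

{"fn": "servo_tool", "kwargs": {
  "deltas": [
    [[16, -37, 0], [0, 0, 0]],
    [[32, -74, 0], [0, 0, 0]],
    [[48, -111, 0], [0, 0, 0]],
    [[64, -148, 0], [0, 0, 0]],
    [[79, -185, 0], [0, 0, 0]]
  ]
}}

```text
t: 16.65
ee_pos: [505.4, -128.0, 184.7]
orientation: [0.001, -3.139, -0.001]
ft_force: [1.3, -0.5, -0.4]
width: 52.5
grasp_force: 0.0
```

{"fn": "servo_tool", "kwargs": {
  "deltas": [
    [[16, -37, 10], [0, 0, 0]],
    [[20, -50, 25], [0, 0, 0]],
    [[20, -50, 25], [0, 0, 0]],
    [[20, -50, 25], [0, 0, 0]],
    [[20, -50, 25], [0, 0, 0]]
  ]
}}

```text
t: 17.07
ee_pos: [487.4, -176.2, 160.7]
orientation: [0.0, -3.141, -0.001]
ft_force: [0.1, -0.0, -0.1]
width: 52.8
grasp_force: 0.0
```

```bash
python3 - <<'E'
from h import *
im=get_image("wrist");W=wcloud(im)
top(W,445,-214,35,24,2);top(W,445,-214,29,24,3)
for r in finder.silhouettes("cap_mid",im)[:2]:
    print(r["score"],np.array(r["rect"])*[640,480,640,480],np.nanpercentile(W[r["mask"]],[2,50,98],axis=0).round(1).tolist())
plan(446,-214.5,100,90)
E
```

```text
979 z 34.9 bbox mid [ 445.1 -213.3   34.9] [28.4 28.5  3.9] circle [ 444.7 -213.2] 14.8
125 z 31.4 bbox mid [ 444.6 -213.7   29.2] [30.3 31.6  5.6] circle [ 444.5 -213.6] 16.0
0.98 [273.984 174.     44.416  42.624] [[430.0, -227.1, 9.9], [443.6, -212.0, 34.6], [458.2, -198.4, 36.4]]
t 17.17 ee [ 488.  -175.9  161.3] yaw 90.1 -> shift [ 42.1 -38.5  80. ] turn [0.    0.    0.002] rows 3.0 w 52.9 F [-0.3  0.6  0.8] g 0.0 q6 -1.94
```

{"fn": "servo_tool", "kwargs": {
  "deltas": [
    [[30, -28, 10], [0, 0, 0]],
    [[41, -38, 30], [0, 0, 0]],
    [[41, -38, 65], [0, 0, 0]],
    [[41, -38, 95], [0, 0, 0]],
    [[41, -38, 110], [0, 0, 0]]
  ]
}}

```text
t: 17.58
ee_pos: [445.8, -213.6, 49.0]
orientation: [0.002, -3.14, -0.002]
ft_force: [-0.3, -0.1, 0.6]
width: 52.9
grasp_force: 0.0
```

{"fn": "servo_tool", "kwargs": {
  "deltas": [
    [[0, 0, 0], [0, 0, 0]],
    [[0, 0, 0], [0, 0, 0]]
  ]
}}

```text
t: 17.75
ee_pos: [446.7, -214.0, 51.1]
orientation: [0.003, -3.141, -0.001]
ft_force: [0.5, 0.3, 0.2]
width: 53.0
grasp_force: 0.0
```

```bash
python3 - <<'E'
from h import *
W=wcloud(get_image("wrist"))
top(W,445,-214,35,24,2);top(W,445,-214,29,24,3)
plan(447,-213.9,25.7,90)
E
```

```text
2182 z 35.0 bbox mid [ 443.8 -213.8   35. ] [29.5 28.9  4. ] circle [ 443.9 -213.6] 15.0
379 z 31.0 bbox mid [ 444.3 -213.6   29. ] [31.7 30.8  6. ] circle [ 444.4 -213.5] 16.2
t 17.80 ee [ 447.4 -214.5   51.9] yaw 90.1 -> shift [ 0.4  0.6 44.9] turn [-0.     0.001  0.002] rows 2.0 w 52.9 F [-0.3  0.3  0.5] g 0.0 q6 -2.04
```

{"fn": "servo_tool", "kwargs": {
  "deltas": [
    [[0.4, 0, 15], [0, 0, 0]],
    [[0.4, 0, 30], [0, 0, 0]],
    [[0.4, 0, 42], [0, 0, 0]],
    [[0.4, 0, 44], [0, 0, 0]],
    [[0.4, 0, 44], [0, 0, 0]]
  ]
}}

```text
t: 18.22
ee_pos: [446.3, -214.7, 7.4]
orientation: [0.001, -3.142, -0.0]
ft_force: [0.1, -0.1, 1.5]
width: 52.5
grasp_force: 0.0
```

{"fn": "servo_tool", "kwargs": {
  "deltas": [
    [[0, 0, 0], [0, 0, 0]],
    [[0, 0, 0], [0, 0, 0]],
    [[0, 0, 0], [0, 0, 0]],
    [[0, 0, 0], [0, 0, 0]],
    [[0, 0, 0], [0, 0, 0]]
  ],
  "grip": 1
}}

```text
t: 18.63
ee_pos: [446.5, -215.1, 7.8]
orientation: [-0.0, 3.141, -0.001]
ft_force: [-0.6, 0.2, 5.5]
width: 31.8
grasp_force: 30.0
```

{"fn": "servo_tool", "kwargs": {
  "deltas": [
    [[0, 0, -10], [0, 0, 0]],
    [[0, 0, -45], [0, 0, 0]],
    [[0, 0, -85], [0, 0, 0]],
    [[0, 0, -125], [0, 0, 0]],
    [[0, 0, -135], [0, 0, 0]]
  ]
}}

```text
t: 19.05
ee_pos: [448.5, -216.2, 147.9]
orientation: [-0.0, 3.135, -0.006]
ft_force: [1.2, -0.6, 0.3]
width: 31.5
grasp_force: 30.0
```

{"fn": "servo_tool", "kwargs": {
  "deltas": [
    [[0, 0, 0], [0, 0, 0]],
    [[0, 0, 0], [0, 0, 0]]
  ]
}}

```text
t: 19.22
ee_pos: [446.0, -214.9, 142.6]
orientation: [-0.0, 3.14, -0.001]
ft_force: [1.2, 0.0, -1.0]
width: 31.6
grasp_force: 30.0
```

```bash
python3 - <<'E'
from h import *
W=wcloud(get_image("wrist"));e=ctrl.get_obs()["ee_pos"]
for dz in(29,26,23): top(W,e[0]-2,e[1],e[2]+dz,24,1.5)
plan(586,58.6,160,90)
E
```

```text
2823 z 169.9 bbox mid [ 442.3 -214.5  170.4] [25.6 44.4  3. ] circle [ 439.4 -214.5] 22.8
1322 z 167.6 bbox mid [ 442.2 -214.6  167.5] [28.3 44.6  3. ] circle [ 439.1 -214.5] 22.7
440 z 164.8 bbox mid [ 442.3 -214.5  164.5] [28.3 44.8  3. ] circle [ 440.  -214.5] 23.0
t 19.27 ee [ 445.3 -214.5  141.5] yaw 90.0 -> shift [-1.408e+02  2.731e+02  2.000e-01] turn [ 0.001 -0.001  0.   ] rows 8.0 w 31.6 F [ 0.2  0.7 -0.4] g 30.0 q6 -2.04
```

{"fn": "servo_tool", "kwargs": {
  "deltas": [
    [[-18, 35, 0], [0, 0, 0]],
    [[-36, 70, 0], [0, 0, 0]],
    [[-54, 105, 0], [0, 0, 0]],
    [[-72, 140, 0], [0, 0, 0]],
    [[-90, 175, 0], [0, 0, 0]]
  ]
}}

```text
t: 19.68
ee_pos: [534.9, -38.0, 139.7]
orientation: [-0.0, -3.137, -0.001]
ft_force: [0.7, -0.5, -0.5]
width: 31.6
grasp_force: 30.0
```

{"fn": "servo_tool", "kwargs": {
  "deltas": [
    [[-18, 35, 0], [0, 0, 0]],
    [[-36, 70, 0], [0, 0, 0]],
    [[-51, 98, 0], [0, 0, 0]],
    [[-51, 98, 0], [0, 0, 0]],
    [[-51, 98, 0], [0, 0, 0]]
  ]
}}

```text
t: 20.1
ee_pos: [585.9, 59.5, 139.5]
orientation: [0.005, -3.137, 0.001]
ft_force: [-1.0, -0.3, 0.1]
width: 31.5
grasp_force: 30.0
```

{"fn": "servo_tool", "kwargs": {
  "deltas": [
    [[0, 0, 0], [0, 0, 0]],
    [[0, 0, 0], [0, 0, 0]]
  ]
}}

```text
t: 20.27
ee_pos: [585.5, 57.0, 140.8]
orientation: [-0.001, -3.139, 0.001]
ft_force: [-0.9, 0.5, -1.0]
width: 31.8
grasp_force: 30.0
```

```bash
python3 - <<'E'
from h import *
plan(586,58.6,160,90)
ims=[]
for n in("scene","side"):
    g=get_image(n);W=cloud(g)
    for nm,lo,hi,rr in(("post",89,99,12),("cap",136,150,26)):
        m=(np.hypot(W[...,0]-586,W[...,1]-58)<rr)&(W[...,2]>lo)&(W[...,2]<hi);q=W[m];vv,uu=np.nonzero(m)
        print(n,nm,len(q),np.percentile(q,[2,98],axis=0).round(1).tolist() if len(q) else "",(uu.min(),uu.max(),vv.min(),vv.max()) if len(q) else "")
    r,c=(245,338) if n=="scene" else (240,291)
    ims.append(cv2.resize(g["frame"][r-60:r+30,c-40:c+40],(400,450),interpolation=cv2.INTER_CUBIC))
cv2.imwrite("pics/c7.png",np.hstack(ims))
plan(586,58.6,160,90)
E
```

```text
t 20.27 ee [585.5  57.  140.8] yaw 90.0 -> shift [-0.5  1.6 -0.5] turn [-0.    -0.003 -0.001] rows 1.0 w 31.8 F [-0.9  0.5 -1. ] g 30.0 q6 -1.49
scene post 23 [[583.3, 52.7, 89.7], [593.2, 62.1, 98.6]] (np.int64(336), np.int64(341), np.int64(219), np.int64(223))
scene cap 66 [[579.3, 32.6, 136.4], [602.2, 78.3, 149.5]] (np.int64(330), np.int64(349), np.int64(197), np.int64(209))
side post 24 [[578.3, 52.2, 89.2], [589.1, 60.5, 97.8]] (np.int64(290), np.int64(295), np.int64(231), np.int64(236))
side cap 105 [[568.5, 32.8, 136.8], [590.4, 80.0, 149.6]] (np.int64(281), np.int64(305), np.int64(205), np.int64(217))
t 20.37 ee [586.1  56.9 141.6] yaw 89.9 -> shift [0.1 1.7 0.3] turn [-0.    -0.001 -0.001] rows 1.0 w 31.7 F [0.6 0.1 0.2] g 30.0 q6 -1.49
```

View pics/c7.png

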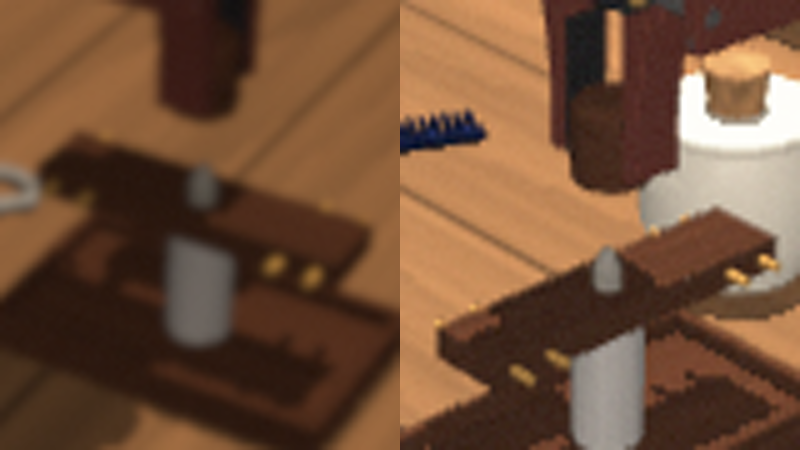

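The crops show the sleeve and bar seated and the cap's foot directly over the post tip in both views. I'll correct y by about 1.4 mm and lower about 48 mm.

{"fn": "servo_tool", "kwargs": {
  "deltas": [
    [[0, 1.4, 6], [0, 0, 0]],
    [[0, 1.4, 12], [0, 0, 0]],
    [[0, 1.4, 18], [0, 0, 0]],
    [[0, 1.4, 24], [0, 0, 0]],
    [[0, 1.4, 30], [0, 0, 0]]
  ]
}}

```text
t: 20.78
ee_pos: [586.7, 59.4, 111.3]
orientation: [0.0, -3.141, 0.0]
ft_force: [-0.7, -0.3, -0.3]
width: 31.6
grasp_force: 30.0
```

{"fn": "servo_tool", "kwargs": {
  "deltas": [
    [[0, 0, 3], [0, 0, 0]],
    [[0, 0, 6], [0, 0, 0]],
    [[0, 0, 9], [0, 0, 0]],
    [[0, 0, 12], [0, 0, 0]],
    [[0, 0, 14], [0, 0, 0]]
  ]
}}

```text
t: 21.2
ee_pos: [587.0, 59.6, 97.9]
orientation: [0.0, -3.142, -0.0]
ft_force: [-0.7, -0.8, 0.3]
width: 31.9
grasp_force: 30.0
```

{"fn": "servo_tool", "kwargs": {
  "deltas": [
    [[0, 0, 0.5], [0, 0, 0]],
    [[0, 0, 1], [0, 0, 0]],
    [[0, 0, 1.5], [0, 0, 0]],
    [[0, 0, 2], [0, 0, 0]],
    [[0, 0, 2], [0, 0, 0]]
  ]
}}

```text
t: 21.62
ee_pos: [587.0, 59.6, 96.3]
orientation: [-0.0, 3.141, 0.0]
ft_force: [-0.1, -0.4, 0.4]
width: 31.8
grasp_force: 30.0
```

{"fn": "servo_tool", "kwargs": {
  "deltas": [
    [[0, 0, 0.5], [0, 0, 0]],
    [[0, 0, 1], [0, 0, 0]],
    [[0, 0, 1.5], [0, 0, 0]],
    [[0, 0, 2], [0, 0, 0]],
    [[0, 0, 2], [0, 0, 0]]
  ]
}}

```text
t: 22.03
ee_pos: [586.9, 59.6, 94.1]
orientation: [0.0, -3.141, -0.0]
ft_force: [0.7, -0.6, -0.1]
width: 31.5
grasp_force: 30.0
```

{"fn": "servo_tool", "kwargs": {
  "deltas": [
    [[0, 0, 0.4], [0, 0, 0]],
    [[0, 0, 0.8], [0, 0, 0]],
    [[0, 0, 1], [0, 0, 0]],
    [[0, 0, 1], [0, 0, 0]]
  ]
}}

```text
t: 22.37
ee_pos: [587.4, 59.6, 93.8]
orientation: [-0.0, 3.141, 0.0]
ft_force: [-1.0, 0.6, 3.9]
width: 31.4
grasp_force: 30.0
```

{"fn": "servo_tool", "kwargs": {
  "deltas": [
    [[0, 0, 0.3], [0, 0, 0]],
    [[0, 0, 0.3], [0, 0, 0]]
  ]
}}

```text
t: 22.53
ee_pos: [587.6, 59.6, 93.8]
orientation: [-0.0, 3.14, 0.0]
ft_force: [-1.5, -0.2, 7.5]
width: 31.4
grasp_force: 30.0
```

{"fn": "servo_tool", "kwargs": {
  "deltas": [
    [[0, 0, -0.3], [0, 0, 0]],
    [[0, 0, -0.3], [0, 0, 0]],
    [[0, 0, -0.3], [0, 0, 0]],
    [[0, 0, -0.3], [0, 0, 0]]
  ],
  "grip": -0.2
}}

```text
t: 22.87
ee_pos: [586.8, 59.5, 93.0]
orientation: [0.0, -3.141, 0.0]
ft_force: [1.0, -0.4, -0.1]
width: 52.1
grasp_force: 0.0
```

{"fn": "servo_tool", "kwargs": {
  "deltas": [
    [[0, 0, -15], [0, 0, 0]],
    [[0, 0, -45], [0, 0, 0]],
    [[0, 0, -80], [0, 0, 0]],
    [[0, 0, -110], [0, 0, 0]],
    [[0, 0, -110], [0, 0, 0]]
  ]
}}

```text
t: 23.28
ee_pos: [590.4, 59.9, 209.2]
orientation: [-0.0, 3.132, 0.001]
ft_force: [1.7, -0.3, 0.3]
width: 52.5
grasp_force: 0.0
```

```bash
python3 - <<'E'
from h import *
W=wcloud(get_image("wrist"))
top(W,584,59,121,24,3)
m=(abs(W[...,0]-585)<90)&(abs(W[...,1]-58)<30)&(abs(W[...,2]-85.5)<2.5);q=W[m]
print("bar",np.percentile(q[:,2],[5,95]),cv2.minAreaRect(q[:,:2].astype(np.float32)))
ims=[]
for n in("scene","side"):
    g=get_image(n);r,c=(245,338) if n=="scene" else (250,291)
    ims.append(cv2.resize(g["frame"][r-60:r+30,c-40:c+40],(400,450),interpolation=cv2.INTER_CUBIC))
cv2.imwrite("pics/c8.png",np.hstack(ims))
E
```

```text
1364 z 120.9 bbox mid [584.8  59.6 120.8] [30.3 30.8  5.7] circle [584.8  59.5] 15.7
bar [84.10001058 86.3726098 ] ((585.17236328125, 57.641502380371094), (36.63250732421875, 150.104248046875), 89.87918090820312)
```

View pics/c8.png

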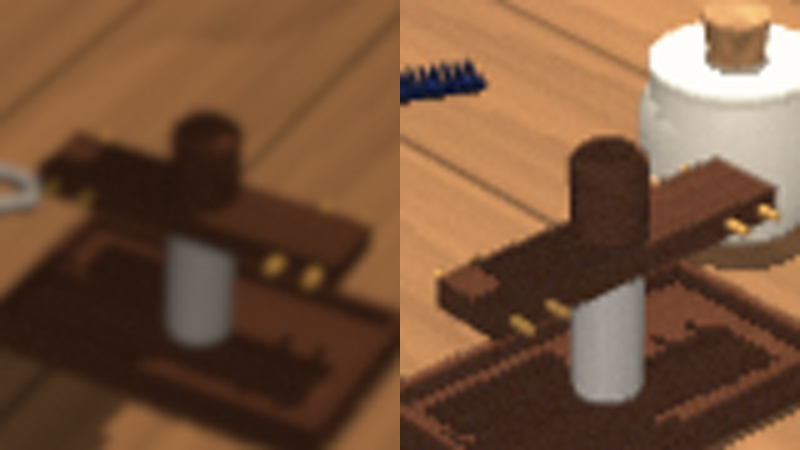

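Both views show the sleeve on the tray floor, the bar flat and aligned with the tray, and the cap sitting flat on it. Measured heights match: cap top 121 mm and bar top about 85.5 mm, against 122 and 86 expected. The gripper is clear.

```bash
python3 -c "
from workcell import close_job;print(close_job())"
```

```text
the job is handed in; nothing more can be done
None
```

The key stand is back together and handed in at about 23 s: the taller aluminium tube is down on the tray floor, the crossbar lies flat on it along the tray's long side, and the cap sits flat on top.

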